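# Seat the sample bottle and turn its lane tag

### The arm

A 6-joint arm with a two-finger parallel gripper is mounted at the origin on a cart in front of the work surface, level with it; the furniture and walls round the work are solid. World frame = base frame: x ahead of the robot, y to its left, z up, the work surface at z = 0. Lengths are in m, angles in degrees, forces in N, time in s.
With the tool pointing down it reaches from about 0.325 to 0.775 m from the base axis. Payload 5.5 kg.
Tool frame: the origin (TCP) lies on the centre line of the jaws, within the pads' length; the fingertips stand 17 mm ahead of it and the grasp point (between the pads) lies 2 mm behind it; z points along the fingers, y is the line along which they close (so a half turn about z gives the same grasp; the last joint's range is limited). The gripper opens to 88 mm and grips with 3 to 60 N. Pads are 20 mm wide; open, the fingers measure 115 mm over their backs; the gripper's body (75 mm by 178 mm) begins 61 mm behind the grasp point.
Start: joints at [-79.28, 5.22, 70.514, -0, 104.267, -3.249], TCP at [0.145, -0.582, 0.209] pointing down, gripper open.
Joint ranges: [-164.24, 164.24], [-49.07, 125.15], [9.68, 141.18], [-86.29, 266.29], [3.28, 154.24], [-151.56, 151.56]. Speed limits (degrees/s): [147.25, 147.25, 172.46, 180, 180, 180].

### API

Orientations are given as [roll, pitch, yaw] about the fixed x, y, z axes, in that order (R = Rz(yaw) Ry(pitch) Rx(roll)).
In Python, from rig import arm gives the robot as it stands. The module is installed in compiled form; this text tells all that it offers.
- The arm moves only by the tool servo_tool, never from a script. Its argument "plan" is a list that holds one entry, the list of rows, each a list of 5 numbers: the finger opening in m, from 0 to 0.0878, then the shift along the tool's x, y, z in m, then the turn about the tool's z in rad. A call has exactly 5 rows; each row shifts and turns the commanded pose from where the row before left it, along the tool's axes as they then stand; what a row does not reach is not made up. A row lasts 1/10 s, in which the tool goes at most 50 mm and 8.59 degrees, less where a joint would pass 70% of its speed; a pose out of reach is approached as far as the arm can. A call with a gripper value outside its range is refused whole. The fingers move at their own pace and stop on an object; "grip_force" is the grip in N (left out, the last holds). Time passes only in rows, so rows that do not move let the fingers close, or fill a call up. It gives the time, the measured TCP pose, the force, the opening and the grip force at its end, in the units of the state.
- arm.read_state(): the state, without advancing time (a new reading comes with each control period).
- arm.grab_frame(name): name is "side" or "top" or "wrist"; returns the picture (384x512x3 uint8, blue, green, red); there is no depth.
- arm.camera_info(name): a dict with "fx", "fy", "cx", "cy" (pixels), "camera_from_world" (4x4, takes a point from world to camera coordinates). Camera axes: x right, y up, looking along -z (the intrinsics and any distortion apply to the point x, -y, -z); pixel columns grow to the right and rows downward; lengths in m; the calibration is good to about 2 mm. A picture is of the moment at which its call begins: read the wrist's pose just before it. camera_info takes no time and is no camera call; for the wrist camera it gives the pose at the moment of the call.
- arm.close_job(): hands the job in; it is judged then, once.
The state is a dict: "t": time; "joint_positions": joint angles; "joint_velocities": joint speeds; "joint_efforts": joint torques, N m; "position": TCP position; "eef_rot": TCP orientation; "force": force on the tool from outside, world axes, zero at the start; "moment": the same for the moment, N m; "width": finger opening in m; "finger_force": force on a finger pad.
Only numpy, scipy, OpenCV 4.12 (cv2) and the standard library are available. Lean on these libraries where they do the work, as an engineer would, in place of code of your own. Each camera call takes 0.05 s, during which the arm holds its last target. There are 200 camera calls.

### The job

One bottle in the three-lane sample rack was set down short of its back stop. Push that bottle back along its lane with a fingertip until it is fully home against the stop, and only then flip that lane's tag right over its pivot, from lying forward (open ring up) to lying flat backward in front of the bottle (full disc up). Lift nothing, keep the bottle upright, and leave the other two lanes and the loose things beside the rack as they are.

Things in the scene. Friction and masses are not known exactly. Their poses are not given: they have to be found in the camera images.
- rack: The rack's low foot, fixed; carries three identical lanes side by side in a row across it (any order, 92 mm pitch, same yaw as the rack). Origin on the worktop, under the middle of the line of the tags' pivots; x along the lanes from the open front (robot side) to the back stops, y left, z up.
- lane_a: One of the lanes: aluminium channel, 66 mm wide outside, 60 inside, x = -28 to +124 mm. Origin under the tag's pivot, on the centre line, on the channel's underside (16 mm above the worktop); axes as the rack. Slippery floor at z = 5 mm, walls to 38, face of the back stop's bumper at x = 115.5. Pivot axis along y at x = 0, z = 41 (57 above the worktop); its ears beside the tag reach z = 48.
- lane_b: Another of the three lanes, same as lane_a.
- lane_c: Another of the three lanes, same as lane_a.
- tag_a (a joint): Angle of lane_a's tag, rad: 0 lying level forward (toward the robot), 1.57 upright, 3.14 lying level backward. White plate 70 mm wide, 5 thick, free edge 55 mm from the pivot axis. Ring symbol up at 0, full disc up at 3.14. Pivot friction 0.03 N m: it stays at any angle where it is left and must be pushed all the way down. It can lie level backward only once the lane's bottle is home.
- tag_b (a joint): Angle of lane_b's tag, as tag_a.
- tag_c (a joint): Angle of lane_c's tag, as tag_a.
- edge_a (a point): Middle of the free edge of lane_a's tag, mid-thickness; moves with the tag. Lying forward, the last 27 mm of the tag stick out past the channel's front, with 54 mm of free height below them over the bare worktop: a fingertip tilted forward gets under it.
- edge_b (a point): As edge_a, for lane_b's tag.
- edge_c (a point): As edge_a, for lane_c's tag.
- bottle_1: Glass bottle with blue screw cap, 56 mm across, 118 high, about 0.25 kg, loose, standing in a lane; origin at the centre of its underside. Home against the bumper its origin is at x = 87.5 mm of its lane; put down short it is 14 to 28 mm nearer the front. Pushed at or below mid-height it slides without tipping.
- bottle_2: A second bottle exactly like bottle_1, in another lane.
- vial: Loose screw vial, 22 mm across and 46 mm high, standing beside the rack; origin at the centre of its underside. Bystander.
- marker: Loose felt marker lying on the worktop, 12 x 132 x 12 mm, long axis y; origin at the centre of its underside. Bystander.
- syringe: Loose 5 ml plastic syringe lying on the worktop, 22 x 94 x 22 mm, long axis y; origin at the centre of its underside. Bystander.

How it is judged (in metres and radians):
On the way, in this order (a step that is already met when the one before it is completed fails the run):
1. the short bottle is home against its back stop and upright while its tag still lies forward (x of bottle_1 in the frame of lane_a above 0.0825 m and angle between bottle_1's own z axis and vertical below 0.1 rad and value of joint tag_a below 0.5 rad), for 0.2 s.
2. its tag has been flipped over and lies flat backward (value of joint tag_a above 3 rad), for 0.2 s.
At the end, for the whole second after the job is handed in: bottle_1 stands upright (within 0.1 rad) and at rest within 5 mm of its back stop on lane_a's floor, lane_a's tag lies back beyond 3.0 rad, lane_b's tag is still back (over 2.95 rad) with bottle_2 within 15 mm of where it stood, and lane_c's tag still lies forward (under 0.15 rad) (x of bottle_1 in the frame of lane_a above 0.0825 m and z of bottle_1 in the frame of lane_a below 0.01 m and angle between each of bottle_1, bottle_2's own z axis and vertical below 0.1 rad and linear speed of bottle_1 below 0.02 m/s and value of joint tag_a above 3 rad and value of joint tag_b above 2.95 rad and value of joint tag_c below 0.15 rad and distance of bottle_2 from where it was at the start of the episode below 0.015 m); the robot touches nothing.
It fails at once if the bottle being seated is lifted more than 15 mm or tipped more than 0.35 rad (z of bottle_1 in the frame of lane_a above 0.02 m or angle between bottle_1's own z axis and vertical above 0.35 rad).
It fails at once if the other bottle is moved more than 20 mm or tipped (distance of bottle_2 from where it was at the start of the episode above 0.02 m or angle between bottle_2's own z axis and vertical above 0.35 rad).
It fails at once if the tag of another lane is turned by more than about 0.4 rad (value of joint tag_b below 2.75 rad or value of joint tag_c above 0.4 rad).
It fails at once if a loose thing beside the rack is moved more than 25 mm (distance of any of vial, marker, syringe from where it was at the start of the episode above 0.025 m).
It also fails if it takes over 58 s, if anything falls off the work surface, if the arm or the gripper's body presses on something with over 40 N, if the wrist force passes 120 N, or if a joint passes its speed limit or range.

## Working session

There is one attempt and no reset: what is moved stays moved. The work goes in short steps, Python scripts to look and compute and a tool call to move; the robot and the scene stay as the last step left them, time stands still between calls to the robot, and variables do not carry over. Pictures are saved under pics/ and viewed, at most 10 in all, crops included, and the job is handed in when it is done.

Besides the shell and the picture viewer there is one more tool, called after ">>>" by a JSON object that holds its "name" and its "arguments". servo_tool: Moves the arm, as the interface text tells. Its arguments: {"type":"object","properties":{"plan":{"type":"array"},"grip_force":{"type":"number"}},"required":["plan"]}

```bash
mkdir -p pics; python3 - <<'E'
from rig import arm
import cv2,numpy as np
s=arm.read_state();print({k:np.round(v,3).tolist() for k,v in s.items()})
for n in("top","side"):
    cv2.imwrite(f"pics/{n}0.png",arm.grab_frame(n));c=arm.camera_info(n);print(n,c)
E
```

```text
{'t': 0.0, 'joint_positions': [-79.28, 5.263, 70.58, -0.001, 104.266, -3.248], 'joint_velocities': [0.018, -0.009, 0.033, -0.073, 0.041, 0.015], 'joint_efforts': [0.001, -44.644, -40.645, 0.07, 0.029, -0.0], 'position': [0.145, -0.582, 0.208], 'eef_rot': [-179.89, -0.006, 13.968], 'force': [0.025, 0.556, 1.112], 'moment': [-0.054, 0.023, 0.01], 'finger_force': 0.0, 'width': 0.088}
top {'fx': 491.09877921699604, 'fy': 491.09877921699604, 'cx': 260.93815366290283, 'cy': 194.97240666029217, 'camera_from_world': array([[-0.00894752, -0.99987133, -0.01331439,  0.11804732],
       [ 0.98093286, -0.01136157,  0.19401454, -0.59076623],
       [-0.19414085, -0.01132457,  0.9809083 , -1.33854835],
       [ 0.        ,  0.        ,  0.        ,  1.        ]])}
side {'fx': 360.30879312907973, 'fy': 360.30879312907973, 'cx': 252.5035533004552, 'cy': 183.93565504706436, 'camera_from_world': array([[-0.82330092, -0.56725317, -0.01998596,  0.53999561],
       [ 0.36641662, -0.55804241,  0.74453175, -0.19763295],
       [-0.43349101,  0.60565049,  0.66728782, -0.90735112],
       [ 0.        ,  0.        ,  0.        ,  1.        ]])}
```

View pics/top0.png

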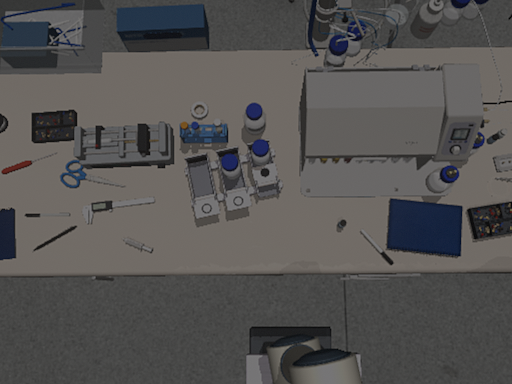

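View pics/side0.png

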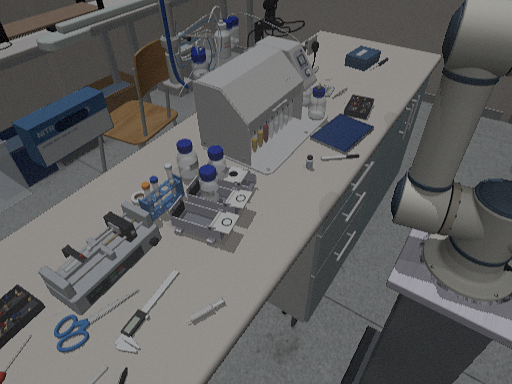

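The three lanes sit near cols 185-280 and rows 140-215 in the top view. The left lane is empty with its tag forward. The middle lane has a bottle with its tag forward, so it is lane_a. The right lane's tag lies back, so it is lane_b. I'll zoom in for measurement.

```bash
python3 - <<'E'
import cv2,numpy as np
a=cv2.imread('pics/top0.png')[130:225,175:295];b=cv2.imread('pics/side0.png')[130:250,160:265]
A=cv2.resize(a,None,fx=5,fy=5,interpolation=cv2.INTER_CUBIC)
A=np.clip(A*1.6,0,255).astype('uint8')
for i in range(0,120,20):cv2.putText(A,str(175+i),(i*5,10),0,.35,(0,255,255));cv2.line(A,(i*5,0),(i*5,5),(0,255,255))
for i in range(0,95,10):cv2.putText(A,str(130+i),(0,i*5+4),0,.35,(0,255,255))
cv2.imwrite('pics/topz.png',A)
B=cv2.resize(b,None,fx=5,fy=4.99,interpolation=cv2.INTER_CUBIC);cv2.imwrite('pics/sidez.png',np.clip(B*1.4,0,255).astype('uint8'))
E
```

```text
(no output)
```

View pics/topz.png

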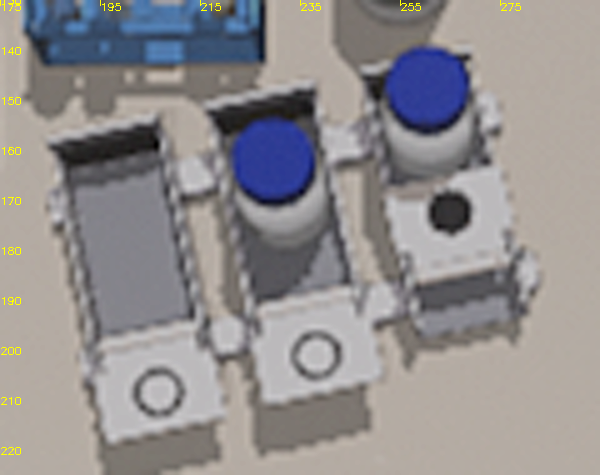

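View pics/sidez.png

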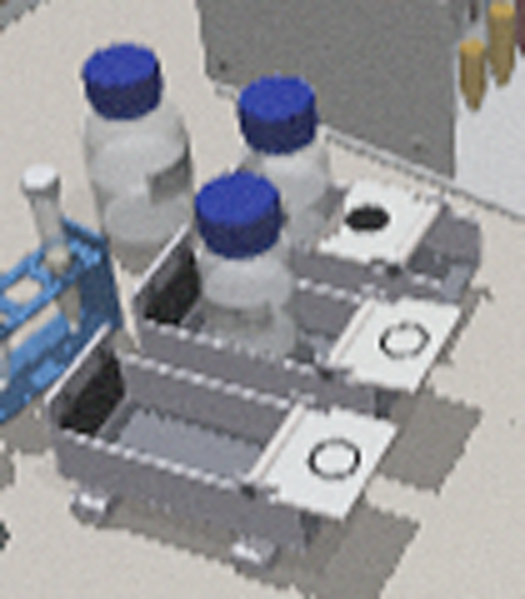

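In the zoomed view, the tag rings are at about (206,208) and (237,200) and the disc is at about (264,172). The blue caps are at about (229,161) in the middle lane and (260,147) in the right lane. Next I'll turn these into world points.

```bash
cat > h.py <<'E'
import cv2,numpy as np
from rig import arm
def onplane(n,uv,z):
    c=arm.camera_info(n);M=c["camera_from_world"];R,t=M[:3,:3],M[:3,3]
    uv=np.atleast_2d(np.asarray(uv,float))
    d=np.c_[(uv[:,0]-c["cx"])/c["fx"],-(uv[:,1]-c["cy"])/c["fy"],-np.ones(len(uv))]@R
    o=-R.T@t
    return o+d*((z-o[2])/d[:,2])[:,None]
def blobs(img,kind,roi,amin):
    x0,y0,x1,y1=roi;c=img[y0:y1,x0:x1];hsv=cv2.cvtColor(c,cv2.COLOR_BGR2HSV)
    if kind=="blue": m=cv2.inRange(hsv,(110,150,60),(130,255,255))
    else: m=cv2.inRange(hsv,(0,0,int(kind)),(180,25,255))
    if kind!="blue": m=cv2.morphologyEx(m,cv2.MORPH_OPEN,np.ones((3,3)))
    cs,_=cv2.findContours(m,cv2.RETR_EXTERNAL,cv2.CHAIN_APPROX_NONE)
    return [k.reshape(-1,2)+[x0,y0] for k in cs if cv2.contourArea(k)>amin]
E
python3 - <<'E'
from h import *
for n,roi in(("top",(180,130,290,222)),("side",(165,130,265,245))):
    im=cv2.imread(f"pics/{n}0.png")
    for k in blobs(im,"blue",roi,60):
        w=onplane(n,k,.139);(c,r)=cv2.minEnclosingCircle(w[:,:2].astype('f4')*1000);print(n,"cap",k.mean(0),np.round(c),round(r,1))
    for th in (125,135,145):
      for k in blobs(im,th,roi,150):
        w=onplane(n,k,.0595);print(n,th,"tag",k.mean(0).round(1),[np.round(v,1) for v in cv2.minAreaRect(w[:,:2].astype('f4')*1000)])
im=cv2.imread("pics/top0.png")
print("rings",onplane("top",[[206.5,208],[238,201],[264.5,172]],.0595).round(3))
for nm,uv in(("side",[[233,223],[241.5,198],[233.5,174]]),):print(onplane(nm,[[160+335/5,130+458/4.99],[160+405/5,130+341/4.99],[160+367/5,130+218/4.99]],.0595).round(3))
print("vial,syr,marker",onplane("top",[[341,225],[138,244],[377,246]],.02).round(3))
E
```

```text
top cap [228.93023256 161.25581395] [670. 197.] 22.2
top cap [259.97619048 146.66666667] [710. 112.] 22.0
side cap [206.34285714 169.68571429] [667. 199.] 22.1
side cap [215.08571429 149.8       ] [704. 116.] 22.7
side cap [183.58064516 143.06451613] [805. 141.] 21.2
side 125 tag [180.1 237.2] [array([623. , 380.1]), array([ 61. , 138.1]), np.float64(87.6)]
side 125 tag [225.2 221.6] [array([561.6, 268.9]), array([58.8, 70.9]), np.float64(12.0)]
side 125 tag [234.5 171.6] [array([660.5,  83.1]), array([ 65.2, 101. ]), np.float64(33.8)]
side 125 tag [251.8 198.5] [array([594.1, 122. ]), array([106.1, 433.5]), np.float64(33.2)]
side 125 tag [183.9 151.4] [array([863.8,  84.5]), array([136.2, 250.5]), np.float64(44.9)]
side 135 tag [179.3 237.7] [array([622.7, 382.7]), array([131.5,  54.6]), np.float64(0.2)]
side 135 tag [225.2 221.2] [array([557.1, 268. ]), array([55.6, 70.7]), np.float64(23.1)]
side 135 tag [249.4 208.2] [array([549.9, 189.6]), array([106.1, 272. ]), np.float64(33.2)]
side 135 tag [234.5 171.4] [array([659.7,  81.7]), array([ 61. , 104.1]), np.float64(37.7)]
side 135 tag [259.3 157.6] [array([643. , -11.3]), array([ 41.9, 156.8]), np.float64(33.2)]
side 135 tag [183.8 147.5] [array([874.8,  74.7]), array([134.4, 220.9]), np.float64(44.9)]
side 145 tag [225.6 221.6] [array([557.6, 267.6]), array([49.1, 65.6]), np.float64(11.1)]
rings [[0.556 0.267 0.06 ]
 [0.575 0.177 0.06 ]
 [0.659 0.101 0.06 ]]
[[0.552 0.266 0.06 ]
 [0.574 0.174 0.059]
 [0.656 0.1   0.06 ]]
vial,syr,marker [[ 0.509 -0.118  0.02 ]
 [ 0.46   0.468  0.02 ]
 [ 0.447 -0.218  0.02 ]]
```

Lane_a is the middle lane. Its yaw is about 12.7°, the pivot is at about (0.604, 0.183), and the bottle is about 21 mm short. The tool can't tilt here, because rows only shift it and turn it about its own z. So I'll push with closed vertical fingertips and flip the tag by holding its side edges. First I'll go above the gap between the tag and the bottle.

>>> {"name": "servo_tool", "arguments": {"plan": [[[0,0,0,0,0.022],[0,0.032,-0.033,0,0],[0,0.032,-0.033,0,0],[0,0.032,-0.033,0,0],[0,0.032,-0.033,0,0]]], "grip_force": 8}}

```text
t: 0.6
position: [0.2412, -0.4238, 0.2086]
eef_rot: [-180.0, -0.0, 12.6]
force: [1.0, -0.5, 0.6]
width: 0.0513
finger_force: 0.0
```

>>> {"name": "servo_tool", "arguments": {"plan": [[[0,0.032,-0.033,0,0],[0,0.032,-0.033,0,0],[0,0.032,-0.033,0,0],[0,0.032,-0.033,0,0],[0,0.032,-0.033,0,0]]]}}

```text
t: 1.1
position: [0.3609, -0.2275, 0.209]
eef_rot: [180.0, -0.0, 12.6]
force: [0.3, -0.5, -0.4]
width: 0.0118
finger_force: 0.0
```

>>> {"name": "servo_tool", "arguments": {"plan": [[[0,0.032,-0.033,0,0],[0,0.032,-0.033,0,0],[0,0.032,-0.033,0,0],[0,0.032,-0.033,0,0],[0,0.032,-0.033,0,0]]]}}

```text
t: 1.6
position: [0.4808, -0.0311, 0.209]
eef_rot: [180.0, -0.0, 12.7]
force: [-0.1, -0.6, 1.0]
width: 0.0004
finger_force: 0.0
```

>>> {"name": "servo_tool", "arguments": {"plan": [[[0,0.034,-0.035,0,0],[0,0.034,-0.035,0,0],[0,0.034,-0.035,0,0],[0,0.034,-0.035,0,0],[0,0.025,-0.027,0,0]]]}}

```text
t: 2.1
position: [0.6012, 0.168, 0.2081]
eef_rot: [-180.0, 0.0, 12.7]
force: [-1.0, -1.3, -0.2]
width: 0.0005
finger_force: 0.0
```

>>> {"name": "servo_tool", "arguments": {"plan": [[[0,0.016,-0.017,0,0],[0,0,0,0,0],[0,0,0,0,0],[0,0,0,0,0],[0,0,0,0,0]]]}}

```text
t: 2.6
position: [0.6122, 0.1843, 0.2095]
eef_rot: [180.0, -0.0, 12.6]
force: [-1.0, -0.2, -0.4]
width: 0.0003
finger_force: 0.0
```

```bash
python3 - <<'E'
from h import *
s=arm.read_state();print(s["position"],s["eef_rot"])
w=arm.grab_frame("wrist");c=arm.camera_info("wrist");print(c["camera_from_world"].round(3).tolist(),c["fx"])
np.save("w1.npy",c["camera_from_world"])
cv2.imwrite("pics/w1.png",w)
E
```

```text
[0.61222726 0.18426391 0.20952848] [ 1.79991246e+02 -4.00093292e-02  1.26197473e+01]
[[0.218, -0.976, -0.001, 0.047], [0.936, 0.209, -0.283, -0.577], [0.276, 0.061, 0.959, -0.572], [0.0, 0.0, 0.0, 1.0]] 298.7233383051866
```

View pics/w1.png

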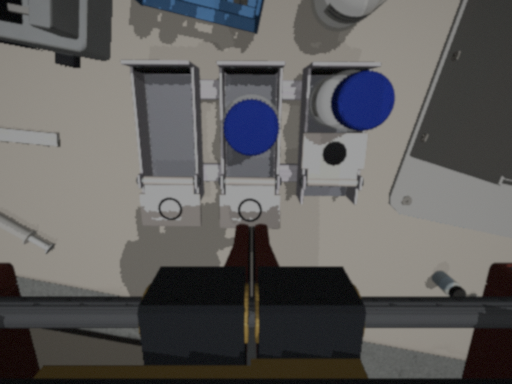

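The wrist view is aligned with the lanes. The rings are at (170,209) and (250,210), the disc is at (335,153), the lane_a cap is at (251,127), and the hinge line is near row 184. I'll convert these to rack-yaw coordinates.

```bash
cat >> h.py <<'E'
A=np.deg2rad(12.7);Rl=np.array([[np.cos(A),np.sin(A)],[-np.sin(A),np.cos(A)]])
def lane(p): return ((np.atleast_2d(p)[:,:2]@Rl.T-[.629,.046])*1000).round(1)
E
python3 - <<'E'
from h import *
im=cv2.imread("pics/w1.png")
for k in blobs(im,"blue",(200,50,420,170),300):
    w=lane(onplane("wrist",k,.139));c,r=cv2.minEnclosingCircle(w.astype('f4'));print("cap",np.round(c,1),round(r,1))
print("rings/disc",lane(onplane("wrist",[[170.5,209],[250,210],[334.5,153]],.0595)))
print("hinge L,R a",lane(onplane("wrist",[[222,185],[279,185]],.0595)))
g=cv2.cvtColor(im,cv2.COLOR_BGR2GRAY)
for v in(196,218):print(v,g[v,195:310].tolist())
print("stop tops",lane(onplane("wrist",[[222,64],[281,64]],.054)))
s=arm.read_state();print("tcp",lane(s["position"]))
E
```

```text
cap [68.6  0.3] 22.2
cap [ 89.5 -89.5] 22.4
rings/disc [[-29.   93.3]
 [-30.4   1.4]
 [ 35.6 -91.2]]
hinge L,R a [[ -0.4  32.9]
 [ -0.5 -31.4]]
196 [157, 157, 157, 153, 136, 95, 72, 92, 120, 135, 139, 142, 140, 139, 141, 143, 144, 145, 146, 144, 131, 111, 100, 104, 125, 148, 155, 155, 155, 155, 156, 157, 157, 159, 157, 157, 157, 157, 158, 157, 157, 158, 158, 157, 157, 158, 157, 157, 157, 158, 157, 158, 157, 157, 157, 157, 158, 157, 157, 158, 158, 157, 158, 157, 157, 157, 157, 157, 157, 157, 157, 158, 157, 157, 158, 158, 157, 157, 157, 155, 154, 154, 153, 153, 150, 145, 138, 137, 137, 136, 124, 102, 91, 90, 94, 100, 112, 130, 135, 133, 128, 111, 85, 63, 69, 105, 139, 146, 138, 128, 125, 125, 127, 127, 128]
218 [118, 119, 119, 118, 112, 99, 88, 95, 99, 100, 100, 99, 99, 100, 100, 100, 101, 100, 101, 101, 100, 99, 99, 96, 100, 113, 119, 121, 120, 121, 121, 121, 121, 120, 117, 115, 122, 135, 142, 144, 143, 135, 126, 129, 139, 129, 96, 56, 51, 68, 90, 103, 103, 107, 122, 137, 133, 120, 100, 81, 63, 46, 51, 76, 95, 106, 108, 109, 109, 109, 108, 109, 108, 108, 109, 109, 108, 108, 108, 108, 109, 108, 109, 111, 117, 126, 134, 137, 137, 137, 137, 136, 137, 137, 136, 137, 137, 137, 137, 136, 136, 138, 136, 137, 137, 137, 137, 137, 137, 137, 136, 137, 136, 137, 136]
stop tops [[126.6  29.7]
 [126.5 -30.8]]
tcp [[ 8.8 -0.8]]
```

The frame checks out to about 2 mm: bottle b is at 89 mm and the stop and pitch are consistent. Now I'll descend in the gap to TCP z = 0.084.

>>> {"name": "servo_tool", "arguments": {"plan": [[[0,0.012,-0.001,0,0],[0,0,0,0.025,0],[0,0,0,0.025,0],[0,0,0,0.02,0],[0,0,0,0,0]]]}}

```text
t: 3.15
position: [0.6222, 0.1878, 0.1352]
eef_rot: [180.0, 0.3, 12.6]
force: [0.4, 0.2, -0.1]
width: 0.0004
finger_force: 0.0
```

```bash
python3 - <<'E'
from h import *
s=arm.read_state();print("tcp",lane(s["position"]),s["position"][2],s["force"])
E
```

```text
tcp [[19.3  0.5]] 0.13524225928036432 [ 0.4136123   0.1544472  -0.06369479]
```

>>> {"name": "servo_tool", "arguments": {"plan": [[[0,0,0,0.02,0],[0,0,0,0.02,0],[0,0,0,0.011,0],[0,0,0,0,0],[0,0,0,0,0]]]}}

```text
t: 3.65
position: [0.6243, 0.1889, 0.0892]
eef_rot: [-180.0, -0.1, 12.7]
force: [-0.2, -0.1, 0.5]
width: 0.0006
finger_force: 0.0
```

>>> {"name": "servo_tool", "arguments": {"plan": [[[0,0.003,0,0,0],[0,0.003,0,0,0],[0,0.003,0,0,0],[0,0.003,0,0,0],[0,0.003,0,0,0]]]}}

```text
t: 4.15
position: [0.6388, 0.1924, 0.0882]
eef_rot: [180.0, -0.0, 12.7]
force: [-0.8, -0.3, 1.3]
width: 0.0005
finger_force: 0.7
```

>>> {"name": "servo_tool", "arguments": {"plan": [[[0,0.002,0,0,0],[0,0.002,0,0,0],[0,0.002,0,0,0],[0,0.002,0,0,0],[0,0.002,0,0,0]]]}}

```text
t: 4.65
position: [0.6484, 0.1945, 0.088]
eef_rot: [180.0, -0.0, 12.7]
force: [-1.0, -0.6, 1.3]
width: 0.0004
finger_force: 0.7
```

>>> {"name": "servo_tool", "arguments": {"plan": [[[0,0.001,0,0,0],[0,0.001,0,0,0],[0,0.001,0,0,0],[0,0.001,0,0,0],[0,0,0,0,0]]]}}

```text
t: 5.15
position: [0.6523, 0.1954, 0.0878]
eef_rot: [-180.0, 0.0, 12.7]
force: [-0.4, -0.1, 0.9]
width: 0.001
finger_force: 0.5
```

>>> {"name": "servo_tool", "arguments": {"plan": [[[0,0.001,0,0,0],[0,0,0,0,0],[0,0.001,0,0,0],[0,0,0,0,0],[0,0,0,0,0]]]}}

```text
t: 5.65
position: [0.6542, 0.1958, 0.0879]
eef_rot: [-180.0, 0.0, 12.7]
force: [-0.7, -0.6, 1.3]
width: 0.0008
finger_force: 0.4
```

```bash
python3 - <<'E'
from h import *
s=arm.read_state();print("tcp",lane(s["position"]),s["position"][2],s["force"])
im=arm.grab_frame("wrist")
cv2.imwrite("pics/w2.png",im)
for k in blobs(im,"blue",(100,0,512,384),300):
    w=lane(onplane("wrist",k,.139));c,r=cv2.minEnclosingCircle(w.astype('f4'));print("cap",k.mean(0),np.round(c,1),round(r,1))
im=arm.grab_frame("top")
for k in blobs(im,"blue",(180,130,290,222),60):
    w=lane(onplane("top",k,.139));c,r=cv2.minEnclosingCircle(w.astype('f4'));print("top cap",np.round(c,1),round(r,1))
E
```

```text
tcp [[52.2  1.2]] 0.08790105004462448 [-0.6631493  -0.59991358  1.2627563 ]
cap [456.90793651 194.61904762] [ 91.  -88.9] 23.5
cap [253.65517241 196.21724138] [90.5  0.6] 23.2
top cap [ 88.4 -96.6] 19.7
```

The bottle is at 90.5 mm in my frame and bottle_2 at 91, so it is nearly home. I'll keep pushing until the stop is felt.

>>> {"name": "servo_tool", "arguments": {"plan": [[[0,0.001,0,0,0],[0,0,0,0,0],[0,0,0,0,0],[0,0,0,0,0],[0,0,0,0,0]]]}}

```text
t: 6.25
position: [0.6551, 0.196, 0.0879]
eef_rot: [180.0, 0.0, 12.7]
force: [-0.8, -0.1, 0.0]
width: 0.0006
finger_force: 0.4
```

>>> {"name": "servo_tool", "arguments": {"plan": [[[0,0.001,0,0,0],[0,0,0,0,0],[0,0,0,0,0],[0,0,0,0,0],[0,0,0,0,0]]]}}

```text
t: 6.75
position: [0.6561, 0.1963, 0.0879]
eef_rot: [-180.0, -0.0, 12.7]
force: [-0.4, -0.5, 1.1]
width: 0.0008
finger_force: 0.4
```

>>> {"name": "servo_tool", "arguments": {"plan": [[[0,0.001,0,0,0],[0,0,0,0,0],[0,0.001,0,0,0],[0,0,0,0,0],[0,0,0,0,0]]]}}

```text
t: 7.25
position: [0.6579, 0.1967, 0.088]
eef_rot: [-180.0, 0.0, 12.7]
force: [-2.8, -0.6, 2.2]
width: 0.0004
finger_force: 1.4
```

```bash
python3 - <<'E'
from h import *
s=arm.read_state();print("tcp",lane(s["position"]),s["position"][2],s["force"])
im=arm.grab_frame("wrist")
for k in blobs(im,"blue",(100,0,512,384),300):
    w=lane(onplane("wrist",k,.139));c,r=cv2.minEnclosingCircle(w.astype('f4'));print("cap",k.mean(0),np.round(c,1),round(r,1))
cv2.imwrite("pics/w3.png",im)
E
```

```text
tcp [[56.   1.2]] 0.08798226031456033 [-2.84207662 -0.55991532  2.2250637 ]
cap [454.02857143 202.56190476] [ 91.1 -89.1] 23.3
cap [253.51557093 196.46712803] [94.1  1. ] 23.2
```

View pics/w3.png

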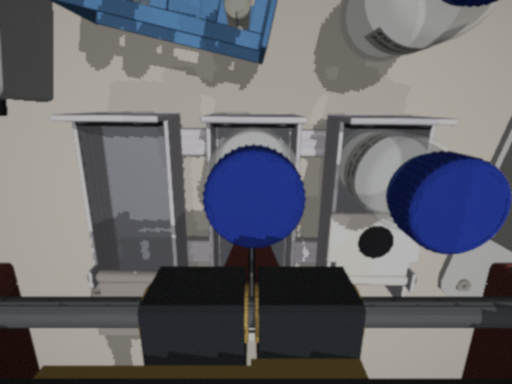

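The bottle has its back near the stop and the force has risen to 2.8 N. One more mm will confirm the stop.

>>> {"name": "servo_tool", "arguments": {"plan": [[[0,0.001,0,0,0],[0,0,0,0,0],[0,0,0,0,0],[0,0,0,0,0],[0,0,0,0,0]]]}}

```text
t: 7.8
position: [0.6585, 0.1968, 0.0883]
eef_rot: [180.0, 0.1, 12.7]
force: [-5.7, -0.9, 3.4]
width: 0.0003
finger_force: 3.0
```

Home against the stop: the force is 5.8 N and rising. Next I'll back off, rise, go over the tag's front part and open to 76 mm.

>>> {"name": "servo_tool", "arguments": {"plan": [[[0,-0.005,0,0,0],[0,-0.015,0,0,0],[0,-0.01,0,-0.02,0],[0,0,0,-0.02,0],[0,0,0,0,0]]]}}

```text
t: 8.3
position: [0.6313, 0.1908, 0.1317]
eef_rot: [-180.0, -0.4, 12.7]
force: [0.1, -0.4, 0.4]
width: 0.0003
finger_force: 0.0
```

>>> {"name": "servo_tool", "arguments": {"plan": [[[0.076,-0.02,0,0,0],[0.076,-0.02,0,0,0],[0.076,-0.02,0,0,0],[0.076,-0.006,0,0,0],[0.076,0,0,0,0]]]}}

```text
t: 8.8
position: [0.5652, 0.1758, 0.1274]
eef_rot: [-180.0, -0.0, 12.7]
force: [-0.2, 0.1, 0.1]
width: 0.0374
finger_force: 0.0
```

>>> {"name": "servo_tool", "arguments": {"plan": [[[0.076,0,0,0,0],[0.076,0,0,0,0],[0.076,0,0,0,0],[0.076,0,0,0,0],[0.076,0,0,0,0]]]}}

```text
t: 9.3
position: [0.5656, 0.1758, 0.1278]
eef_rot: [-180.0, 0.0, 12.7]
force: [-0.4, 0.5, -0.0]
width: 0.0748
finger_force: 0.0
```

```bash
python3 - <<'E'
from h import *
s=arm.read_state();print("tcp",lane(s["position"]),s["position"][2],s["width"])
im=arm.grab_frame("wrist")
for k in blobs(im,"blue",(100,0,512,384),300):
    w=lane(onplane("wrist",k,.139));c,r=cv2.minEnclosingCircle(w.astype('f4'));print("cap",k.mean(0),np.round(c,1),round(r,1))
cv2.imwrite("pics/w4.png",im)
E
```

```text
tcp [[-38.6   1.2]] 0.1277749371918796 0.07476633547045071
cap [439.31555556  17.68444444] [ 87.1 -90.3] 21.8
cap [253.43396226  15.54245283] [86.4  0.7] 21.5
```

View pics/w4.png

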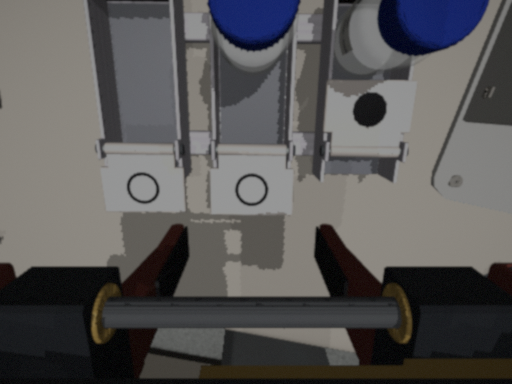

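The view shows tag_a between cols 210 and 293, with its front edge at row 213 and hinge at row 150. The fingers straddle it. I'll check centring and reach.

```bash
python3 - <<'E'
from h import *
print(lane(onplane("wrist",[[210,213],[293,213],[210,160],[293,160],[251,150],[251,190],[182,210],[370,109]],.0595)))
im=cv2.imread("pics/w4.png");g=cv2.cvtColor(im,cv2.COLOR_BGR2GRAY)
print(g[185,200:222].tolist(),g[185,284:304].tolist(),g[200:222,230].tolist())
for k in blobs(im,150,(90,150,320,225),800): w=lane(onplane("wrist",k,.0595)); print(k.min(0),k.max(0),w.min(0),w.max(0))
E
```

```text
[[-51.3  37.7]
 [-51.3 -34.4]
 [ -4.8  35.9]
 [ -4.8 -32.6]
 [  3.5   2. ]
 [-30.5   2.1]
 [-48.6  61.9]
 [ 35.7 -91.6]]
[139, 138, 138, 139, 139, 136, 125, 106, 97, 105, 126, 146, 150, 149, 150, 150, 150, 151, 150, 150, 150, 150] [150, 149, 149, 150, 150, 151, 150, 148, 142, 133, 130, 130, 130, 130, 130, 130, 129, 130, 130, 129] [150, 150, 150, 150, 150, 150, 150, 150, 151, 150, 150, 149, 149, 143, 121, 97, 87, 85, 86, 96, 113, 121]
[212 157] [291 212] [-50.4 -31.6] [-2.3 35.5]
```

Pivot at +3.4 and y-centre +1.8 in my frame, so the grip radius is 42 mm. Descending astride the tag.

>>> {"name": "servo_tool", "arguments": {"plan": [[[0.0765,0,-0.0006,0.02,0],[0.0765,0,0,0.02,0],[0.0765,0,0,0.01,0],[0.0765,0,0,0.01,0],[0.0765,0,0,0.01,0]]]}}

```text
t: 9.85
position: [0.5655, 0.1764, 0.0579]
eef_rot: [-180.0, -0.0, 12.7]
force: [-0.2, -0.3, 1.1]
width: 0.0763
finger_force: 0.0
```

>>> {"name": "servo_tool", "arguments": {"plan": [[[0.066,0,0,0,0],[0.066,0,0,0,0],[0.066,0,0,0,0],[0.066,0,0,0,0],[0.066,0,0,0,0]]], "grip_force": 8}}

```text
t: 10.35
position: [0.5655, 0.1765, 0.0586]
eef_rot: [-180.0, -0.1, 12.7]
force: [-0.4, -0.2, 0.5]
width: 0.0662
finger_force: 0.0
```

```bash
python3 - <<'E'
from h import *
s=arm.read_state();p=lane(s["position"]);print("tcp",p,s["position"][2],s["width"],s["finger_force"],s["force"])
r=np.hypot(p[0,0]-3.4,0);z0=s["position"][2]
th=np.deg2rad(np.arange(0,131,13));x=-42*np.cos(th);z=42*np.sin(th)
print(np.round(np.c_[np.diff(x),np.diff(z)],1).tolist())
E
```

```text
tcp [[-38.5   1.8]] 0.05856623288509766 0.06619467822557945 0.0 [-0.36353268 -0.20373744  0.54265393]
[[1.1, 9.4], [3.2, 9.0], [5.1, 8.0], [6.8, 6.7], [8.1, 5.0], [9.0, 3.0], [9.5, 0.9], [9.4, -1.2], [8.9, -3.3], [7.9, -5.2]]
```

The fingers reached 66 mm with no contact force, which I didn't expect, so I'll look.

```bash
python3 - <<'E'
from h import *
a=arm.grab_frame("wrist");b=arm.grab_frame("side")[150:250,190:290]
b=cv2.resize(b,(384,384),interpolation=cv2.INTER_CUBIC)
cv2.imwrite("pics/w5.png",cv2.resize(np.hstack([a,b]),(800,343)))
E
```

```text
(no output)
```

View pics/w5.png

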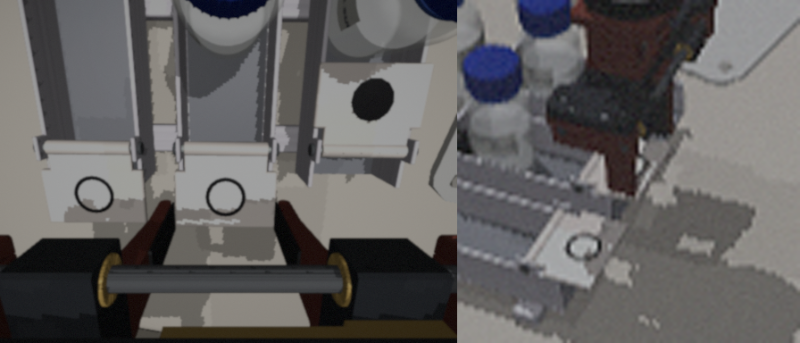

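```bash
python3 - <<'E'
from h import *
k=384/343
print(lane(onplane("wrist",np.array([[175,226],[277,226],[178,155],[270,155],[165,208],[277,208]])*k,.0595)))
s=arm.read_state();c=arm.camera_info("wrist");M=c["camera_from_world"]
a=np.deg2rad(12.7)
for yy in(-.033,.033):
  for xx in(-.01,.01):
   for dz in (-.017,.0):
    p=np.array(s["position"])+[xx*np.cos(a)-yy*np.sin(a),xx*np.sin(a)+yy*np.cos(a),dz]
    q=M[:3,:3]@p+M[:3,3];print(xx,yy,dz,np.round([(c["fx"]*q[0]/-q[2]+c["cx"])/k,(c["fy"]*q[1]/q[2]+c["cy"])/k]))
print(s["width"],s["finger_force"])
E
```

```text
[[-53.1  38.3]
 [-53.1 -35.7]
 [ -0.4  33.5]
 [ -0.4 -28.1]
 [-38.9  44.6]
 [-38.9 -34.9]]
-0.01 -0.033 -0.017 [267. 210.]
-0.01 -0.033 0.0 [271. 220.]
0.01 -0.033 -0.017 [268. 186.]
0.01 -0.033 0.0 [272. 194.]
-0.01 0.033 -0.017 [183. 210.]
-0.01 0.033 0.0 [180. 220.]
0.01 0.033 -0.017 [182. 186.]
0.01 0.033 0.0 [178. 194.]
0.066247771018398 0.0
```

>>> {"name": "servo_tool", "arguments": {"plan": [[[0.056,0,0,0,0],[0.056,0,0,0,0],[0.056,0,0,0,0],[0.056,0,0,0,0],[0.056,0,0,0,0]]], "grip_force": 8}}

```text
t: 10.95
position: [0.5652, 0.1764, 0.0579]
eef_rot: [-180.0, 0.0, 12.7]
force: [-0.7, 0.3, 0.3]
width: 0.0558
finger_force: 0.0
```

```bash
python3 - <<'E'
from h import *
s=arm.read_state();print(s["width"],s["finger_force"],s["force"],s["moment"])
a=arm.grab_frame("wrist");b=arm.grab_frame("side")[150:250,190:290]
b=cv2.resize(b,(384,384),interpolation=cv2.INTER_CUBIC)
cv2.imwrite("pics/w6.png",cv2.resize(np.hstack([a,b]),(800,343)))
E
```

```text
0.05583148956507464 0.0 [-0.73190375  0.34077779  0.28949496] [ 0.0229715  -0.00486553  0.0314641 ]
```

View pics/w6.png

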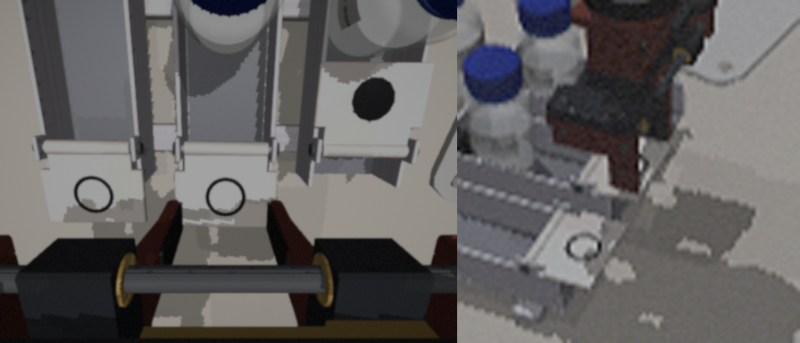

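The fingers show no contact at 56 mm, though they visually overlap the tag's corners. I'll close further, gently.

>>> {"name": "servo_tool", "arguments": {"plan": [[[0.036,0,0,0,0],[0.036,0,0,0,0],[0.036,0,0,0,0],[0.036,0,0,0,0],[0.036,0,0,0,0]]], "grip_force": 5}}

```text
t: 11.55
position: [0.5652, 0.1764, 0.0579]
eef_rot: [-180.0, 0.0, 12.7]
force: [0.4, 0.2, -0.6]
width: 0.0357
finger_force: 0.0
```

```bash
python3 - <<'E'
from h import *
s=arm.read_state();print(s["width"],s["finger_force"],s["force"],s["moment"],s["position"])
a=arm.grab_frame("wrist")[140:300,150:350];b=arm.grab_frame("side")[150:230,200:280]
cv2.imwrite("pics/w7.png",np.hstack([cv2.resize(a,(480,384),interpolation=cv2.INTER_CUBIC),cv2.resize(b,(320,384),interpolation=cv2.INTER_CUBIC)]))
E
```

```text
0.0357007006288221 0.0 [ 0.41011757  0.2183475  -0.58065445] [ 0.00400333 -0.02022677  0.04563827] [0.5652368  0.17638011 0.05791458]
```

View pics/w7.png

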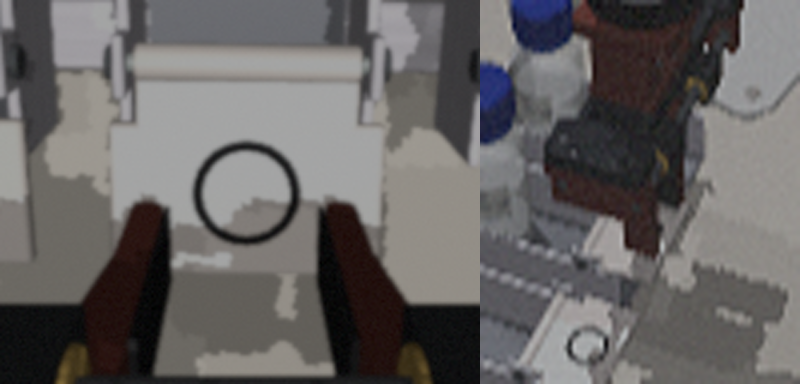

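The fingers occlude the tag without touching it, so the tips may be higher than I assumed. I'll triangulate the tip height from the side view.

```bash
python3 - <<'E'
from h import *
s=arm.read_state();a=np.deg2rad(12.7);p0=np.array(s["position"])
def proj(n,p):
    c=arm.camera_info(n);M=c["camera_from_world"];q=M[:3,:3]@p+M[:3,3];return np.round([c["fx"]*q[0]/-q[2]+c["cx"],c["fy"]*q[1]/q[2]+c["cy"]],1)
for dz in(-.017,0,.018):
  for yy in (-.02,.02):
    p=p0+[-yy*np.sin(a),yy*np.cos(a),dz];print(dz,yy,"side",proj("side",p),"wrist",proj("wrist",p))
print("edge a",proj("side",np.array([*(Rl.T@[.629-.0515,.0478]),.057])),"ring",proj("side",np.array([*(Rl.T@[.629-.030,.0478]),.0595])))
E
```

```text
-0.017 -0.02 side [245.9 200. ] wrist [281.  221.7]
-0.017 0.02 side [240.4 209.4] wrist [223.3 221.7]
0 -0.02 side [245.7 195.7] wrist [283.6 231.7]
0 0.02 side [240.2 205.1] wrist [220.9 231.7]
0.018 -0.02 side [245.5 191.1] wrist [286.8 244.4]
0.018 0.02 side [239.9 200.4] wrist [217.8 244.4]
edge a [247.2 201.7] ring [240.1 199.1]
```

Both views suggest the tips hover near the tag's top plane. I'll probe downward gently.

>>> {"name": "servo_tool", "arguments": {"plan": [[[0.036,0,0,0.001,0],[0.036,0,0,0.001,0],[0.036,0,0,0.001,0],[0.036,0,0,0.001,0],[0.036,0,0,0,0]]]}}

```text
t: 12.15
position: [0.5651, 0.1764, 0.0536]
eef_rot: [180.0, 0.0, 12.7]
force: [-0.5, -0.4, -1.0]
width: 0.0358
finger_force: 0.0
```

>>> {"name": "servo_tool", "arguments": {"plan": [[[0.036,0,0,0.002,0],[0.036,0,0,0.002,0],[0.036,0,0,0.002,0],[0.036,0,0,0.002,0],[0.036,0,0,0,0]]]}}

```text
t: 12.65
position: [0.5653, 0.1764, 0.0462]
eef_rot: [-180.0, -0.0, 12.7]
force: [-1.7, 0.6, 1.1]
width: 0.0361
finger_force: 0.6
```

Picture views are used up, so from here I rely on numbers. Finger force has now appeared, so I'll confirm the contact with 1 mm more.

>>> {"name": "servo_tool", "arguments": {"plan": [[[0.036,0,0,0.001,0],[0.036,0,0,0,0],[0.036,0,0,0.001,0],[0.036,0,0,0,0],[0.036,0,0,0,0]]]}}

```text
t: 13.15
position: [0.5653, 0.1764, 0.0458]
eef_rot: [180.0, -0.1, 12.7]
force: [-5.0, -0.8, 9.2]
width: 0.0357
finger_force: 4.7
```

Firm contact at 9 N with the TCP at 0.046. So the real fingertips sit about 13 mm above the reported TCP height, not 17 mm below it. I'll rise, reopen, and descend deeper astride the tag.

>>> {"name": "servo_tool", "arguments": {"plan": [[[0.036,0,0,-0.005,0],[0.036,0,0,-0.015,0],[0.0765,0,0,0,0],[0.0765,0,0,0,0],[0.0765,0,0,0,0]]]}}

```text
t: 13.65
position: [0.5651, 0.1764, 0.0635]
eef_rot: [-180.0, 0.0, 12.7]
force: [-0.8, 0.1, -0.2]
width: 0.0564
finger_force: 0.0
```

>>> {"name": "servo_tool", "arguments": {"plan": [[[0.0765,0,0,0,0],[0.0765,0,0,0,0],[0.0765,0,0,0,0],[0.0765,0,0,0,0],[0.0765,0,0,0,0]]]}}

```text
t: 14.15
position: [0.5652, 0.1764, 0.0639]
eef_rot: [-180.0, 0.0, 12.7]
force: [0.5, 0.7, 0.1]
width: 0.0766
finger_force: 0.0
```

```bash
python3 - <<'E'
from h import *
s=arm.read_state();print(lane(s["position"]),s["position"][2],s["width"],s["force"])
im=arm.grab_frame("wrist")
for k in blobs(im,135,(140,150,370,300),800): w=lane(onplane("wrist",k,.0595)); print(k.min(0),k.max(0),w.min(0),w.max(0))
g=cv2.cvtColor(im,cv2.COLOR_BGR2GRAY)
for v in range(200,256,8): print(v,g[v,170:330:5].tolist())
E
```

```text
[[-38.8   1.8]] 0.06388718208805128 0.07655816909322123 [0.48960668 0.71290501 0.07041744]
[140 171] [163 232] [-41.   59.1] [-0.2 74.5]
[171 169] [369 294] [-88.  -77.4] [ 1.  53.5]
[207 158] [298 170] [  0.4 -26.2] [ 7.8 29.5]
200 [116, 145, 146, 145, 145, 145, 157, 157, 157, 157, 157, 157, 157, 157, 49, 84, 140, 136, 71, 72, 157, 157, 159, 157, 158, 158, 158, 156, 135, 140, 145, 145]
208 [101, 146, 146, 145, 145, 139, 155, 157, 158, 157, 156, 157, 155, 39, 156, 157, 157, 157, 156, 157, 27, 157, 157, 157, 158, 157, 156, 150, 137, 137, 137, 137]
216 [110, 104, 100, 101, 145, 143, 152, 156, 156, 157, 157, 157, 138, 111, 157, 157, 156, 157, 157, 157, 79, 152, 157, 156, 157, 157, 157, 145, 137, 138, 136, 137]
224 [89, 51, 63, 100, 99, 99, 146, 156, 156, 158, 157, 156, 156, 28, 156, 158, 158, 158, 158, 152, 45, 156, 118, 118, 117, 118, 121, 98, 137, 136, 126, 65]
232 [24, 24, 13, 26, 104, 111, 108, 107, 110, 130, 111, 111, 118, 131, 93, 23, 64, 46, 21, 112, 134, 118, 117, 118, 118, 117, 118, 94, 137, 132, 10, 18]
240 [23, 17, 8, 17, 101, 101, 109, 107, 105, 107, 106, 107, 105, 116, 119, 117, 118, 123, 120, 119, 119, 117, 117, 117, 118, 118, 118, 87, 137, 117, 6, 10]
248 [16, 10, 6, 9, 99, 100, 100, 100, 101, 101, 97, 90, 90, 136, 137, 137, 138, 98, 90, 90, 90, 90, 90, 91, 90, 90, 90, 90, 137, 103, 9, 6]
```

The finger gap and tag width in pixels both confirm the tips are about 16 mm above the TCP reading and centred on the tag. Descending.

>>> {"name": "servo_tool", "arguments": {"plan": [[[0.0765,0,0,0.01,0],[0.0765,0,0,0.01,0],[0.0765,0,0,0.008,0],[0.0765,0,0,0.006,0],[0.0765,0,0,0,0]]]}}

```text
t: 14.7
position: [0.5643, 0.1762, 0.0281]
eef_rot: [180.0, 0.2, 12.7]
force: [-1.2, -0.1, -0.3]
width: 0.0762
finger_force: 0.0
```

>>> {"name": "servo_tool", "arguments": {"plan": [[[0.064,0,0,0,0],[0.064,0,0,0,0],[0.064,0,0,0,0],[0.064,0,0,0,0],[0.064,0,0,0,0]]], "grip_force": 8}}

```text
t: 15.2
position: [0.5652, 0.176, 0.0301]
eef_rot: [180.0, 0.0, 12.7]
force: [-1.0, -3.7, 0.0]
width: 0.0701
finger_force: 8.0
```

Gripped at 70.1 mm. Now the arc with radius 42 mm, about 6.5° per row.

>>> {"name": "servo_tool", "arguments": {"plan": [[[0.064,0.0003,0,-0.0048,0],[0.064,0.0008,0,-0.0047,0],[0.064,0.0013,0,-0.0046,0],[0.064,0.0018,0,-0.0044,0],[0.064,0.0023,0,-0.0042,0]]]}}

```text
t: 15.7
position: [0.5718, 0.1774, 0.0532]
eef_rot: [180.0, -0.0, 12.7]
force: [-0.3, -5.1, -1.6]
width: 0.0702
finger_force: 8.0
```

```bash
cat >> h.py <<'E'
def arc():
    s=arm.read_state();p=lane(s["position"])[0];print("rel",p[0]-3.4,"z",s["position"][2]*1000-30.1,"r",np.hypot(p[0]-3.4,s["position"][2]*1000-30.1).round(1),"y",p[1],s["width"],s["finger_force"],s["force"].round(1) if hasattr(s["force"],'round') else s["force"])
E
python3 -c "from h import *;arc()"
```

```text
rel -35.5 z 23.06614520943473 r 42.3 y 1.4 0.07019811564388805 8.0024953186512 [-0.3 -5.1 -1.6]
```

>>> {"name": "servo_tool", "arguments": {"plan": [[[0.064,0.0028,0,-0.0035,0],[0.064,0.0034,0,-0.0038,0],[0.064,0.0033,0,-0.0029,0],[0.064,0.0043,0,-0.0029,0],[0.064,0.0039,0,-0.0021,0]]]}}

```text
t: 16.2
position: [0.589, 0.1812, 0.0686]
eef_rot: [179.9, 0.0, 12.7]
force: [-1.2, -5.8, -0.3]
width: 0.0699
finger_force: 8.0
```

>>> {"name": "servo_tool", "arguments": {"plan": [[[0.064,0.0047,0,-0.0018,0],[0.064,0.0043,0,-0.0012,0],[0.064,0.005,0,-0.0007,0],[0.064,0.0044,0,-0.0002,0],[0.064,0.0051,0,0.0004,0]]]}}

```text
t: 16.7
position: [0.6124, 0.1863, 0.073]
eef_rot: [179.9, -0.1, 12.7]
force: [-0.4, -5.4, 3.5]
width: 0.0697
finger_force: 8.0
```

```bash
python3 -c "from h import *;arc()"
```

```text
rel 6.0 z 42.86257800678174 r 43.3 y 1.1 0.06968417518202126 7.99743689596653 [-0.4 -5.4  3.5]
```

>>> {"name": "servo_tool", "arguments": {"plan": [[[0.064,0.005,0,0.0012,0],[0.064,0.0048,0,0.0017,0],[0.064,0.004,0,0.0018,0],[0.064,0,0,0,0],[0.064,0,0,0,0]]]}}

```text
t: 17.2
position: [0.6264, 0.1911, 0.0685]
eef_rot: [-179.9, -0.2, 12.7]
force: [0.3, -0.6, 0.3]
width: 0.0643
finger_force: 0.3
```

>>> {"name": "servo_tool", "arguments": {"plan": [[[0.078,0,0,0,0],[0.078,0,0,0,0],[0.078,0,0,0,0],[0.078,0,0,-0.02,0],[0.078,0,0,-0.02,0]]]}}

```text
t: 17.7
position: [0.6243, 0.19, 0.1056]
eef_rot: [-180.0, 0.2, 12.7]
force: [-0.1, -0.0, 0.7]
width: 0.0784
finger_force: 0.0
```

```bash
python3 - <<'E'
from h import *
arc()
im=arm.grab_frame("side");cv2.imwrite("pics/s8.png",im)
im=arm.grab_frame("wrist");cv2.imwrite("pics/w8.png",im)
for k in blobs(im,"blue",(100,0,512,384),300):
    w=lane(onplane("wrist",k,.139));c,r=cv2.minEnclosingCircle(w.astype('f4'));print("cap",k.mean(0),k.min(0),np.round(c,1),round(r,1))
E
```

```text
rel 18.400000000000002 z 75.52471531711225 r 77.7 y 2.1 0.07838280394408104 0.0 [-0.1 -0.   0.7]
cap [440.25274725 127.26007326] [394  82] [ 90.1 -88.9] 22.7
cap [254.71052632 123.40601504] [210  77] [91.9  0.8] 22.1
```

Both bottles read as home. The fingers slipped off the tag at about 105–118°, so the tag is past upright. Next I'll go to the front with closed fingers and push it over.

>>> {"name": "servo_tool", "arguments": {"plan": [[[0,0,0,-0.015,0],[0,-0.015,0,0,0],[0,-0.02,0,0,0],[0,-0.02,0.0005,0,0],[0,0,0,0,0]]]}}

```text
t: 18.3
position: [0.5701, 0.1771, 0.1214]
eef_rot: [-180.0, 0.1, 12.7]
force: [0.9, 0.8, -0.1]
width: 0.0415
finger_force: 0.0
```

>>> {"name": "servo_tool", "arguments": {"plan": [[[0,0,0,0,0],[0,0,0,0,0],[0,0,0,0,0],[0,0,0,0,0],[0,0,0,0,0]]]}}

```text
t: 18.8
position: [0.5719, 0.1774, 0.1214]
eef_rot: [180.0, 0.0, 12.7]
force: [-0.1, 0.1, 0.7]
width: 0.0021
finger_force: 0.0
```

```bash
python3 - <<'E'
from h import *
arc()
im=arm.grab_frame("wrist");cv2.imwrite("pics/w9.png",im)
g=cv2.cvtColor(im,cv2.COLOR_BGR2GRAY)
# white tag columns: bright run along centre columns
for u in(225,250,280): print(u,[(v,int(g[v,u])) for v in range(60,260,8)])
E
```

```text
rel -35.5 z 91.29575577849613 r 98.0 y 1.3 0.0020853531973730986 0.0 [-0.1  0.1  0.7]
225 [(60, 125), (68, 59), (76, 66), (84, 66), (92, 66), (100, 67), (108, 66), (116, 102), (124, 102), (132, 101), (140, 101), (148, 100), (156, 102), (164, 155), (172, 61), (180, 108), (188, 143), (196, 143), (204, 143), (212, 99), (220, 99), (228, 99), (236, 98), (244, 98), (252, 98)]
250 [(60, 23), (68, 135), (76, 98), (84, 64), (92, 64), (100, 64), (108, 104), (116, 103), (124, 102), (132, 102), (140, 101), (148, 100), (156, 77), (164, 154), (172, 70), (180, 108), (188, 135), (196, 136), (204, 135), (212, 134), (220, 99), (228, 73), (236, 111), (244, 114), (252, 113)]
280 [(60, 125), (68, 72), (76, 88), (84, 73), (92, 74), (100, 89), (108, 63), (116, 63), (124, 66), (132, 67), (140, 62), (148, 63), (156, 115), (164, 155), (172, 68), (180, 80), (188, 135), (196, 135), (204, 134), (212, 88), (220, 89), (228, 89), (236, 88), (244, 89), (252, 89)]
```

The image is consistent with the tag seen nearly edge-on, just past upright. Lowering the fingertip and pushing back.

>>> {"name": "servo_tool", "arguments": {"plan": [[[0,0,0,0.02,0],[0,0,0,0.02,0],[0,0,0,0.01,0],[0,0.01,0,0,0],[0,0.01,0,0,0]]]}}

```text
t: 19.35
position: [0.5922, 0.182, 0.0724]
eef_rot: [180.0, -0.1, 12.7]
force: [0.1, 0.2, 0.8]
width: 0.0004
finger_force: 0.0
```

>>> {"name": "servo_tool", "arguments": {"plan": [[[0,0.007,0,0,0],[0,0.007,0,0,0],[0,0.007,0,0,0],[0,0.007,0,0,0],[0,0,0,0,0]]]}}

```text
t: 19.85
position: [0.6195, 0.1881, 0.0717]
eef_rot: [180.0, -0.0, 12.7]
force: [-1.3, -0.5, -0.5]
width: 0.0004
finger_force: 0.0
```

```bash
python3 -c "from h import *;arc()"
```

```text
rel 13.299999999999999 z 41.63722961140544 r 43.7 y 1.3 0.00035877680445958195 0.0023161943520477735 [-1.3 -0.5 -0.5]
```

>>> {"name": "servo_tool", "arguments": {"plan": [[[0,0.004,0,0,0],[0,0.004,0,0,0],[0,0,0,0.004,0],[0,0,0,0.004,0],[0,0,0,0,0]]]}}

```text
t: 20.35
position: [0.6259, 0.1896, 0.0627]
eef_rot: [180.0, 0.1, 12.7]
force: [0.1, -0.1, 0.1]
width: 0.0005
finger_force: 0.1
```

>>> {"name": "servo_tool", "arguments": {"plan": [[[0,0,0,0.004,0],[0,0,0,0.004,0],[0,0,0,0.004,0],[0,0,0,0.002,0],[0,0,0,0,0]]]}}

```text
t: 20.85
position: [0.626, 0.1896, 0.0489]
eef_rot: [-180.0, 0.1, 12.7]
force: [0.2, -0.3, 0.6]
width: 0.0004
finger_force: 0.0
```

```bash
python3 -c "from h import *;arc()"
```

```text
rel 19.900000000000002 z 18.844317991217274 r 27.4 y 1.3 0.00042802768582175175 0.0 [ 0.2 -0.3  0.6]
```

Now the final press, in 1 mm steps until it is firm.

>>> {"name": "servo_tool", "arguments": {"plan": [[[0,0,0,0.001,0],[0,0,0,0.001,0],[0,0,0,0.001,0],[0,0,0,0,0],[0,0,0,0,0]]]}}

```text
t: 21.35
position: [0.6263, 0.1897, 0.0466]
eef_rot: [-180.0, 0.0, 12.7]
force: [0.5, 0.5, 0.2]
width: 0.0005
finger_force: 0.1
```

>>> {"name": "servo_tool", "arguments": {"plan": [[[0,0,0,0.001,0],[0,0,0,0,0],[0,0,0,0.001,0],[0,0,0,0,0],[0,0,0,0,0]]]}}

```text
t: 21.85
position: [0.6265, 0.1897, 0.0461]
eef_rot: [180.0, -0.1, 12.7]
force: [-3.3, -1.0, 6.5]
width: 0.0003
finger_force: 3.5
```

Firm at the same height as the level tag earlier. One more mm, then I'll withdraw and check.

>>> {"name": "servo_tool", "arguments": {"plan": [[[0,0,0,0.001,0],[0,0,0,0.001,0],[0,0,0,0,0],[0,0,0,0,0],[0,0,0,0,0]]]}}

```text
t: 22.35
position: [0.6265, 0.1897, 0.0459]
eef_rot: [180.0, -0.1, 12.7]
force: [-6.1, -2.1, 14.4]
width: 0.0004
finger_force: 6.9
```

>>> {"name": "servo_tool", "arguments": {"plan": [[[0,0,0,-0.01,0],[0,0,0,-0.02,0],[0,-0.02,0,-0.03,0],[0,-0.03,0,-0.03,0],[0,-0.03,0,-0.02,0]]]}}

```text
t: 22.85
position: [0.548, 0.172, 0.1546]
eef_rot: [-180.0, -0.1, 12.7]
force: [-0.2, -0.3, -0.2]
width: 0.0005
finger_force: 0.0
```

```bash
python3 - <<'E'
from h import *
arc()
im=arm.grab_frame("wrist");cv2.imwrite("pics/w10.png",im)
for k in blobs(im,"blue",(100,0,512,384),300):
    w=lane(onplane("wrist",k,.139));c,r=cv2.minEnclosingCircle(w.astype('f4'));print("cap",np.round(c,1),round(r,1))
g=cv2.cvtColor(im,cv2.COLOR_BGR2GRAY)
m=((g<60)*255).astype('uint8')
cs,_=cv2.findContours(m,cv2.RETR_LIST,cv2.CHAIN_APPROX_NONE)
for k in cs:
    a=cv2.contourArea(k)
    if 80<a<1500:
        q=k.reshape(-1,2);w=lane(onplane("wrist",q,.0595));print("dark",q.mean(0).round(),a,w.mean(0).round(1),np.ptp(w,0))
E
```

```text
rel -60.0 z 124.49647042674727 r 138.2 y 1.3 0.0005461251503837947 0.0 [-0.2 -0.3 -0.2]
cap [ 76.9 -92.4] 18.8
cap [77.2  1.2] 17.9
dark [109. 351.] 970.0 [-249.1  163.6] [37.7 67.3]
dark [ 79. 340.] 103.5 [-234.3  196. ] [16.4 19.3]
dark [117. 330.] 321.5 [-220.8  151.1] [13.4 54. ]
dark [420. 319.] 922.0 [-204.8 -182.2] [ 14.3 120.6]
dark [ 67. 318.] 1093.0 [-204.3  203.8] [ 14.3 147.5]
dark [250. 319.] 435.0 [-206.1    4.1] [67.3 18.7]
dark [479. 259.] 217.0 [-132.  -231.8] [20.5 22. ]
dark [151. 161.] 554.0 [-30.8  95.8] [24.5 25.5]
dark [151. 161.] 583.5 [-30.9  95.9] [26.4 26.3]
dark [338. 135.] 83.5 [ -7.  -76.5] [ 4.5 23.7]
dark [254. 134.] 188.0 [-6.  -0.1] [ 6.3 45.5]
dark [378. 141.] 240.5 [ -12.3 -114. ] [21.8 17. ]
dark [360.  87.] 678.0 [ 34.4 -92.4] [25.6 25.5]
dark [252.  86.] 669.5 [35.2  1.5] [24.7 24.4]
dark [386.  52.] 225.0 [  62.4 -111.9] [11.6 17.6]
dark [343.  54.] 162.5 [ 60.4 -75.3] [13.9 34.1]
dark [234.  47.] 227.0 [66.5 16.6] [28.8 46.1]
dark [335.  15.] 208.0 [ 90.  -66.7] [24.9 10.2]
dark [315.  70.] 893.5 [ 47.1 -52.2] [123.3  25.1]
dark [253.   9.] 1344.0 [94.2  1.1] [19.6 56.7]
dark [190.  69.] 694.5 [48.  55.3] [122.3  26.7]
dark [117.  60.] 1486.5 [ 55.5 116.4] [94.5 18.6]
```

The disc on lane_a now lies level at (35.2, 1.5) and is as round as lane_b's. Ring c is unchanged, and the bottles were level with each other at the last clear reading, before the final push. Handing in.

```bash
python3 -c "
from rig import arm
print(arm.close_job())"
```

```text
the job is handed in; nothing more can be done
None
```

The job is handed in: lane_a's bottle was pushed home against its stop first, then its tag was flipped to lie flat back with the disc up. The hand-in gave no verdict; my own readings show lane_b's tag and bottle and lane_c's tag unmoved, and I didn't re-measure the vial, marker or syringe.

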